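# Lever up the phone holder

## Task

Two heavy steel phone holders lie flat on the repair mat, each with a pry bar set over a brass block and its nose under the holder's front edge. Press the red end of the pry bar belonging to the opened phone (green circuit board and white battery showing) straight down until it is at the mat, so that the bar levers that holder up on its stiff hinge and it stays up; then let go, leaving the bar where it is. Raise it with the bar only, without touching the holder yourself, and leave the other holder, with the closed silver phone, lying flat.

Things in the scene. Friction and masses are not known exactly. Their poses are not given: they have to be found in the camera images.
- open_bar: Loose flat steel pry bar, 258 x 24 x 8 mm, with a round red pad (44 mm across) on top of its robot end. Origin: centre of pad's top, 81 mm up. x starts level, along the bar seen from above, pad to holder; the bar slopes down that way by 13 deg. It rests on a loose brass block's ridge 165 mm from the pad. Pressing takes 5 to 17 N; its end meets the mat with the pad's top 20 mm up, shifted 10 mm.
- open_front (a point): Middle of the lower front edge of the heavy steel plate (2.6 kg, 170 x 120 x 16 mm) carrying the opened phone, black with green board and white battery. It starts 24 mm above the bench, right over the bar near its nose, and rises as the plate turns about the hinge at its back, 170 mm behind. The stiff hinge holds the plate wherever it is left. Bar right down: about 47 mm up.
- open_holder: The opened phone's holder: fixed frame of two dark steel side rails 22 mm high and a hinge block at the back, about 190 x 128 mm, carrying the plate. Origin: on the bench, below the middle of the plate's front edge; x points from there to the hinge at the back, z up. The bar's pad starts at x = -205 mm, y = 0 here, the brass block at x = -50 mm.
- closed_front (a point): The same point of the other, otherwise identical holder, which carries a closed silver phone and has its own bar and block. It starts 24 mm above the bench and is to be left there.

How it is judged:
By the outcome, as a careful person would: the job done as asked, in the order asked, and still so for the second after the job is handed in, with the robot touching nothing.
It also fails if it takes over 29 s, if anything falls off the work surface, if the arm or the gripper's body presses on something with over 40 N, if the wrist force passes 120 N, or if a joint passes its speed limit or range.

## Robot

A 7-joint arm with a two-finger parallel gripper is mounted at the origin on the work surface. World frame = base frame: x ahead of the robot, y to its left, z up, the work surface at z = 0. Lengths are in m, angles in rad, forces in N, time in s.
With the tool pointing down it reaches from about 0.4 to 0.875 m from the base axis. Payload 19.3 kg.
Tool frame: the origin (TCP) lies midway between the tips of the shut fingers; the grasp point (between the pads) lies bot.tcp_to_grasp behind it (bot.tcp_to_grasp is the distance from the TCP to the grasp point, in m); z points along the fingers, y is the line along which they close (so a half turn about z gives the same grasp; the last joint's range is limited). The gripper opens to 85 mm and grips with 20 to 120 N. Pads are 22 mm wide; open, the fingers measure 114 mm over their backs; the gripper's body (76 mm by 85 mm) begins 54 mm behind the grasp point. The pads swing forward as they close: fully open they stand 13 mm farther back than shut.
Start: joints at [1.273, 0.521, -0.036, 1.599, 0.021, 1.021, -0.113], TCP at [0.141, -0.609, 0.231] pointing down, gripper open.
Joint ranges: [-2.91, 2.91], [-0.3, 2.13], [-1.5, 1.42], [0.17, 2.43], [-1.26, 4.41], [0.16, 1.93], [-2.52, 2.52]. Speed limits (rad/s): [1.89, 1.89, 2.39, 2.39, 3.01, 3.01, 3.01].

## Interface

Orientations are given as [roll, pitch, yaw] about the fixed x, y, z axes, in that order (R = Rz(yaw) Ry(pitch) Rx(roll)).
In Python, from workcell import observe, imaging, bot gives the robot as it stands.
- The arm moves only by the tool send_rows, never from a script. Its argument "plan" is text: rows parted by semicolons, each of 7 numbers parted by spaces: the shift along the tool's x, y, z in m, then the turn, a rotation vector about the tool's x, y, z in degrees, then the finger opening in m, from 0 to 0.0854. In form: dx dy dz rx ry rz claw; .... A call has 1 to 10 rows; each row is the pose to reach, as a shift and turn from the pose commanded when the call began, along the tool's axes at that moment; what a row does not reach only later rows make up. A row lasts 1/12 s, in which the tool goes at most 41.7 mm and 7.16 degrees, less where a joint would pass 70% of its speed; a pose out of reach is approached as far as the arm can. A call with a gripper value outside its range is refused whole. The fingers move at their own pace and stop on an object; "grip_force" is the grip in N (left out, the last holds). Time passes only in rows, so rows that repeat a pose let the fingers close. It gives the time, the measured TCP pose, the force, the opening and the grip force at its end, in the units of the state.
- observe(): the state, without advancing time (a new reading comes with each control period).
- imaging.grab_frame(name): name is "side" or "top"; returns a dict with "color" (420x560x3 uint8, red, green, blue), "fx", "fy", "cx", "cy" (pixels), "eye" and "orientation" of the camera in the world. Camera axes: x right, y down, z forward; pixel columns grow to the right and rows downward; lengths in m; the calibration is good to about 2 mm. A picture is of the moment at which its call begins. There is no depth.
- bot.job_done(): hands the job in; it is judged then, once.
The state is a dict: "clock": time; "qpos": joint angles; "qd": joint speeds; "joint_efforts": joint torques, N m; "position": TCP position; "tool_rot": TCP orientation; "force": force on the tool from outside, world axes, zero at the start; "moment": the same for the moment, N m; "grip_width": finger opening in m; "finger_force": force on a finger pad.
Only numpy, scipy, OpenCV 4.12 (cv2) and the standard library are available. Lean on these libraries where they do the work, as an engineer would, in place of code of your own. Each camera call takes 0.05 s, during which the arm holds its last target. There are 200 camera calls.

## Working session

There is one attempt and no reset: what is moved stays moved. The work goes in short steps, Python scripts to look and compute and a tool call to move; the robot and the scene stay as the last step left them, time stands still between calls to the robot, and variables do not carry over. Pictures are saved under pics/ and viewed, at most 10 in all, crops included, and the job is handed in when it is done.

Besides the shell and the picture viewer there is one more tool, called after "Emit:" by a JSON object that holds its "method" and its "body". send_rows: Moves the arm, as the interface text tells. Its arguments: {"type":"object","properties":{"plan":{"type":"string"},"grip_force":{"type":"number"}},"required":["plan"]}

```bash
mkdir -p pics; cat > h.py <<'E'
import numpy as np,cv2
from workcell import observe,imaging,bot
from scipy.spatial.transform import Rotation as R
def grab(n):
    f=imaging.grab_frame(n); return f
def rot(f):
    o=np.array(f["orientation"],float)
    return o if o.shape==(3,3) else (R.from_euler('xyz',o).as_matrix() if o.size==3 else R.from_quat(o).as_matrix())
def onplane(f,u,v,z):
    d=rot(f)@np.array([(u-f["cx"])/f["fx"],(v-f["cy"])/f["fy"],1]); e=np.array(f["eye"])
    return e+d*(z-e[2])/d[2]
def red(f):
    h=cv2.cvtColor(f["color"],cv2.COLOR_RGB2HSV)
    m=(((h[...,0]<8)|(h[...,0]>172))&(h[...,1]>140)&(h[...,2]>70)).astype('uint8')
    n,l,s,c=cv2.connectedComponentsWithStats(m)
    return [(s[i].tolist(),c[i].round(1).tolist()) for i in range(1,n) if s[i,4]>40]
E
python3 - <<'E'
from h import *
for n in("top","side"):
    f=grab(n); cv2.imwrite(f"pics/{n}0.png",f["color"][...,::-1])
    print(n,f["orientation"],f["eye"],f["fx"])
    for s,c in red(f): print(s,c,onplane(f,*c,.081).round(4))
s=observe();print(s["position"],s["tool_rot"],s["clock"],bot.tcp_to_grasp,s["force"])
E
```

```text
top [-2.91420822e+00  1.64035198e-03 -1.52493702e+00] [ 0.39073064 -0.01489216  0.95503538] 493.16001000854743
[218, 243, 22, 22, 390] [228.7, 253.6] [0.4949 0.0879 0.081 ]
[350, 267, 22, 23, 404] [360.4, 278.3] [ 0.4621 -0.1463  0.081 ]
side [-2.30702953  0.00972292 -2.40507891] [0.20171123 0.38138896 0.57467192] 470.88558063137475
[371, 194, 28, 17, 376] [384.2, 201.7] [ 0.4583 -0.1387  0.081 ]
[254, 264, 31, 25, 605] [268.7, 276.3] [0.4908 0.093  0.081 ]
[ 0.14101937 -0.60856723  0.2307684 ] [-3.14054993e+00  1.04888227e-04  2.27766111e-01] 0.1 0.0187 [ 0.13340403 -0.50487107  0.22439911]
```

View pics/top0.png

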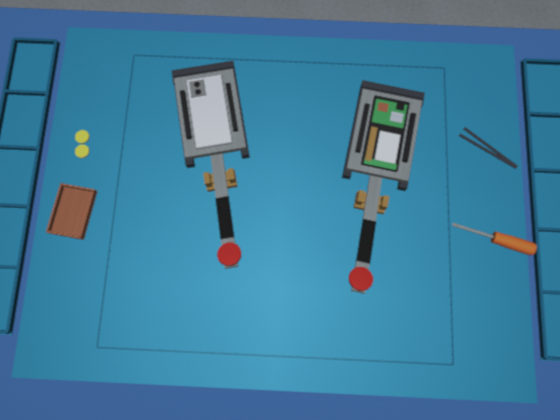

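View pics/side0.png

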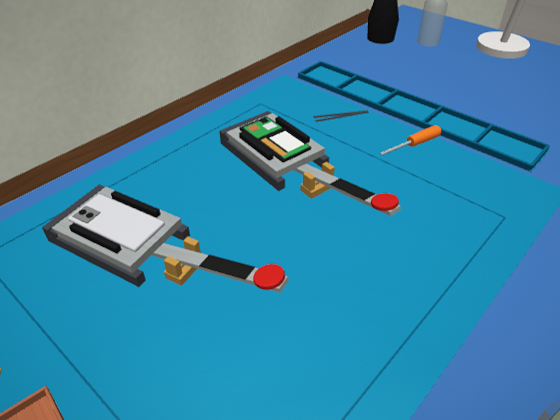

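The opened phone is on the right in the top view, with its pad at (360,278) and its bar running up to about (376,180). In the side view its pad is at (384,202). I'll triangulate the pad, get the bar direction, and work out the tool shift.

```bash
cat >> h.py <<'E'
def ray(f,u,v):
    d=rot(f)@np.array([(u-f["cx"])/f["fx"],(v-f["cy"])/f["fy"],1]); return np.array(f["eye"]),d/np.linalg.norm(d)
def tri(a,b):
    A=sum(np.eye(3)-np.outer(d,d) for e,d in(a,b)); B=sum((np.eye(3)-np.outer(d,d))@e for e,d in(a,b)); return np.linalg.solve(A,B)
def toolshift(dw):
    return R.from_euler('xyz',observe()["tool_rot"]).as_matrix().T@dw
E
python3 - <<'E'
from h import *
t=grab("top");s=grab("side")
p=tri(ray(t,360.4,278.3),ray(s,384.2,201.7));print("pad",p)
q=tri(ray(t,228.7,253.6),ray(s,268.7,276.3));print("other",q)
b=onplane(t,374.5,187,.035);d=(b-p)[:2];print("bar dir deg",np.degrees(np.arctan2(d[1],d[0])),np.linalg.norm(d))
tgt=np.array([p[0],p[1],.13]);print(toolshift(tgt-observe()["position"]))
E
```

```text
pad [ 0.46272802 -0.14755032  0.07259233]
other [0.49557632 0.08862013 0.07335752]
bar dir deg -9.815801675492274 0.18157119692418264
[ 0.4174689  -0.37646729  0.10117993]
```

Emit:
{"method": "send_rows", "body": {"plan": "0.03 -0.025 0 0 0 0 0; 0.06 -0.05 0 0 0 0 0; 0.085 -0.075 0 0 0 0 0; 0.11 -0.1 0 0 0 0 0; 0.14 -0.125 0 0 0 0 0; 0.165 -0.15 0 0 0 0 0; 0.195 -0.175 0 0 0 0 0; 0.22 -0.2 0 0 0 0 0; 0.25 -0.225 0 0 0 0 0; 0.275 -0.25 0 0 0 0 0"}}

```text
clock: 1.03
position: [0.3537, -0.3014, 0.2314]
tool_rot: [3.141, -0.0, 0.228]
force: [0.8, -1.1, 0.0]
grip_width: -0.0003
finger_force: 0.0
```

Emit:
{"method": "send_rows", "body": {"plan": "0.025 -0.02 0.01 0 0 0 0; 0.05 -0.045 0.02 0 0 0 0; 0.075 -0.065 0.03 0 0 0 0; 0.095 -0.085 0.04 0 0 0 0; 0.115 -0.105 0.05 0 0 0 0; 0.13 -0.115 0.06 0 0 0 0; 0.142 -0.126 0.07 0 0 0 0; 0.142 -0.126 0.08 0 0 0 0; 0.142 -0.126 0.08 0 0 0 0; 0.142 -0.126 0.08 0 0 0 0"}}

```text
clock: 1.87
position: [0.4618, -0.1489, 0.151]
tool_rot: [-3.141, 0.001, 0.227]
force: [-0.6, 0.4, 0.4]
grip_width: 0.0004
finger_force: 0.0
```

```bash
python3 - <<'E'
from h import *
s=observe();print(s["clock"],s["position"],s["tool_rot"],s["grip_width"],s["force"])
print(toolshift(np.array([.4615,-.146,.095])-s["position"]),toolshift(np.array([-.0098,.0017,0])))
f=grab("side");cv2.imwrite("pics/s1.png",f["color"][...,::-1])
E
```

```text
1.8667 [ 0.4618115 -0.1488585  0.1510476] [-3.14125711e+00  1.25598165e-03  2.27456838e-01] 0.00037128903596767905 [-0.5907024   0.41291858  0.41421903]
[ 0.00041151 -0.00283631  0.05604808] [-9.16422345e-03 -3.86611492e-03  1.28073600e-05]
```

View pics/s1.png

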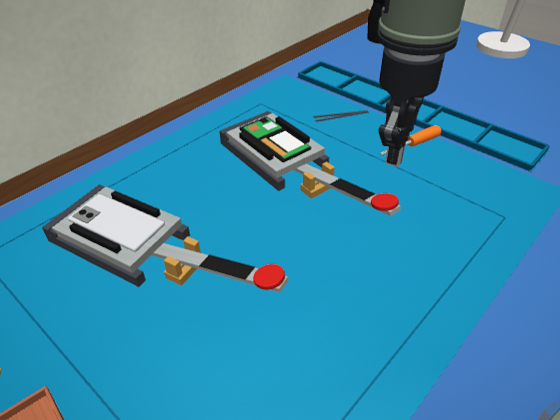

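The shut fingertips are at (397,163), above the pad at (385,201). Next I descend to contact.

Emit:
{"method": "send_rows", "body": {"plan": "0 -0.002 0.02 0 0 0 0; 0 -0.002 0.04 0 0 0 0; 0 -0.002 0.05 0 0 0 0; 0 -0.002 0.058 0 0 0 0; 0 -0.002 0.063 0 0 0 0; 0 -0.002 0.067 0 0 0 0; 0 -0.002 0.07 0 0 0 0; 0 -0.002 0.073 0 0 0 0; 0 -0.002 0.075 0 0 0 0; 0 -0.002 0.075 0 0 0 0"}}

```text
clock: 2.75
position: [0.4618, -0.1465, 0.0764]
tool_rot: [3.142, 0.0, 0.228]
force: [-2.0, 0.4, 7.0]
grip_width: 0.0002
finger_force: 3.4
```

```bash
python3 - <<'E'
from h import *
f=grab("side");x,y=300,130
cv2.imwrite("pics/s2.png",cv2.resize(f["color"][y:y+130,x:x+150,::-1],None,fx=4,fy=4))
s=observe();print(s["position"],s["force"])
E
```

```text
[ 0.46182702 -0.14651675  0.07656354] [-4.10851006  0.21193932  7.33638786]
```

View pics/s2.png

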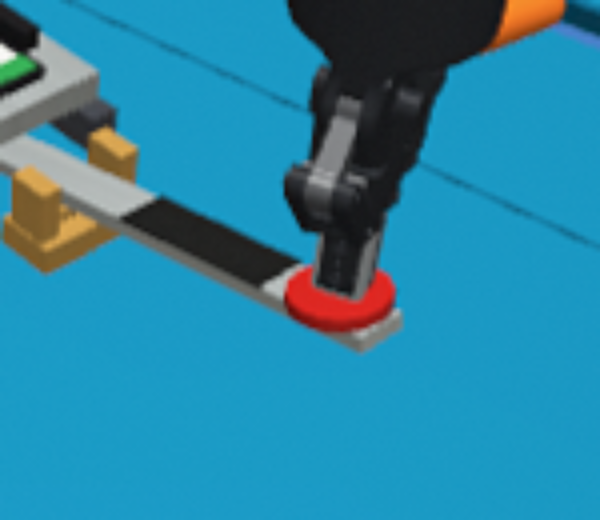

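The fingertips are on the middle of the red pad with 7 N. I press down, following the pad's arc.

Emit:
{"method": "send_rows", "body": {"plan": "-0.001 0 0.003 0 0 0 0; -0.001 -0.0005 0.006 0 0 0 0; -0.002 -0.001 0.009 0 0 0 0; -0.002 -0.001 0.012 0 0 0 0; -0.003 -0.001 0.015 0 0 0 0; -0.003 -0.001 0.018 0 0 0 0; -0.004 -0.0015 0.021 0 0 0 0; -0.004 -0.002 0.024 0 0 0 0; -0.005 -0.002 0.027 0 0 0 0; -0.005 -0.002 0.03 0 0 0 0"}}

```text
clock: 3.63
position: [0.4569, -0.1458, 0.0469]
tool_rot: [3.141, -0.001, 0.228]
force: [-3.7, 0.9, 16.4]
grip_width: -0.0002
finger_force: 7.5
```

```bash
python3 - <<'E'
from h import *
f=grab("side");x,y=200,90
cv2.imwrite("pics/s3.png",cv2.resize(f["color"][y:y+180,x:x+240,::-1],None,fx=3,fy=3))
s=observe();print(s["position"],s["force"])
E
```

```text
[ 0.4568068  -0.14570277  0.0464659 ] [-2.84150596  0.10082629 13.28994371]
```

View pics/s3.png

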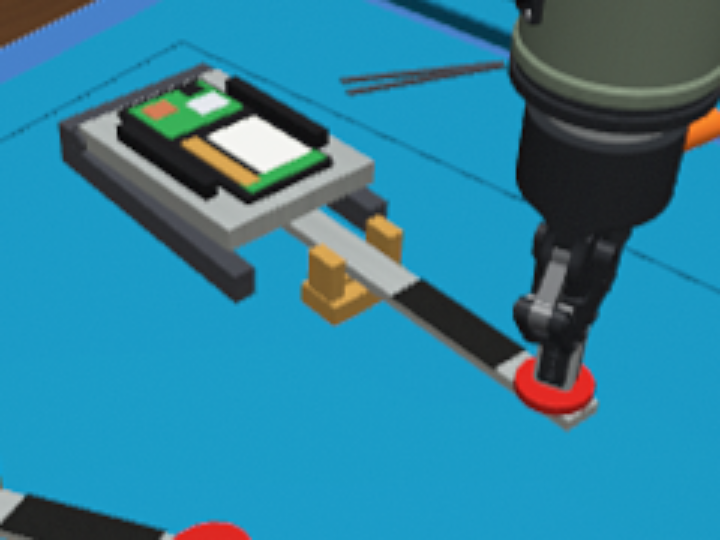

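The holder is rising with the bar seated, so I continue to the bottom.

Emit:
{"method": "send_rows", "body": {"plan": "-0.001 0 0.003 0 0 0 0; -0.001 -0.0005 0.006 0 0 0 0; -0.002 -0.001 0.009 0 0 0 0; -0.002 -0.001 0.012 0 0 0 0; -0.003 -0.001 0.015 0 0 0 0; -0.003 -0.001 0.018 0 0 0 0; -0.003 -0.0015 0.0205 0 0 0 0; -0.004 -0.0015 0.023 0 0 0 0; -0.004 -0.002 0.025 0 0 0 0; -0.004 -0.002 0.026 0 0 0 0"}}

```text
clock: 4.52
position: [0.4553, -0.1451, 0.0216]
tool_rot: [3.139, -0.006, 0.228]
force: [5.7, -2.7, 18.1]
grip_width: -0.0001
finger_force: 8.3
```

Emit:
{"method": "send_rows", "body": {"plan": "0 0 0.001 0 0 0 0; 0 0 0.001 0 0 0 0; 0 0 0.001 0 0 0 0"}}

```text
clock: 4.77
position: [0.4553, -0.1451, 0.0207]
tool_rot: [3.139, -0.006, 0.228]
force: [7.0, -1.4, 15.1]
grip_width: 0.0
finger_force: 7.4
```

```bash
python3 - <<'E'
from h import *
f=grab("side");x,y=200,90
cv2.imwrite("pics/s4.png",cv2.resize(f["color"][y:y+180,x:x+240,::-1],None,fx=3,fy=3))
s=observe();print(s["position"],s["force"])
E
```

```text
[ 0.45528779 -0.1451168   0.02068534] [ 5.54531947 -1.86164296 15.7474867 ]
```

View pics/s4.png

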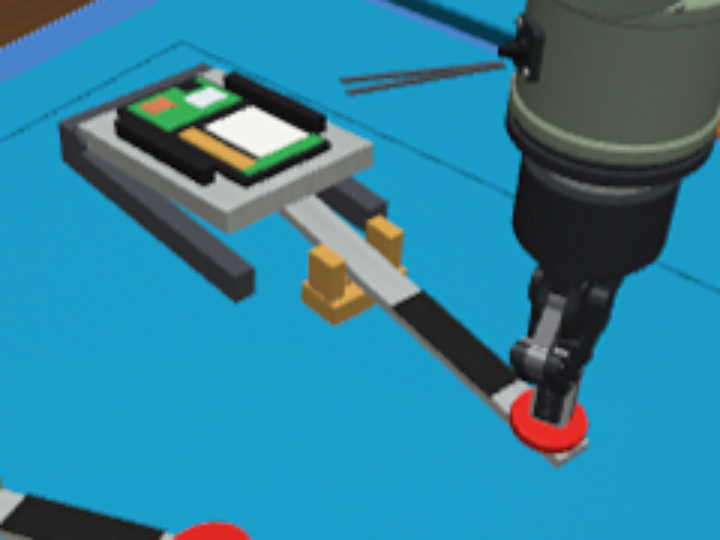

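The bar's end is nearly at the mat, but there is no force rise yet. I press a little more until the force rises.

Emit:
{"method": "send_rows", "body": {"plan": "0.001 0 0.001 0 0 0 0; 0.001 0 0.002 0 0 0 0; 0.001 0 0.003 0 0 0 0; 0.001 0 0.003 0 0 0 0"}}

```text
clock: 5.15
position: [0.4557, -0.145, 0.0186]
tool_rot: [3.139, -0.005, 0.228]
force: [-5.3, -0.1, 53.5]
grip_width: -0.0
finger_force: 27.0
```

The force jumped to 53 N at z = 18.6 mm, so the bar is on the mat. I lift straight off.

Emit:
{"method": "send_rows", "body": {"plan": "0 0 -0.002 0 0 0 0; 0 0 -0.004 0 0 0 0; 0 0 -0.008 0 0 0 0; 0 0 -0.015 0 0 0 0; 0 0 -0.03 0 0 0 0; 0 0 -0.05 0 0 0 0; 0 0 -0.08 0 0 0 0; 0 0 -0.11 0 0 0 0; 0 0 -0.14 0 0 0 0; 0 0 -0.16 0 0 0 0"}}

```text
clock: 5.98
position: [0.4536, -0.1444, 0.1793]
tool_rot: [3.141, -0.002, 0.228]
force: [0.8, -0.5, 0.2]
grip_width: -0.0002
finger_force: 0.0
```

Emit:
{"method": "send_rows", "body": {"plan": "0 0 0 0 0 0 0; 0 0 0 0 0 0 0; 0 0 0 0 0 0 0; 0 0 0 0 0 0 0; 0 0 0 0 0 0 0"}}

```text
clock: 6.4
position: [0.4528, -0.1442, 0.1755]
tool_rot: [-3.141, 0.001, 0.228]
force: [0.5, -0.0, -0.2]
grip_width: 0.0001
finger_force: 0.0
```

```bash
python3 - <<'E'
from h import *
f=grab("side");cv2.imwrite("pics/s5.png",f["color"][...,::-1])
for s,c in red(f): print(c,onplane(f,*c,.018))
s=observe();print(s["position"],s["force"],s["qd"])
E
```

```text
[382.4, 229.4] [ 0.45485365 -0.1436998   0.018     ]
[268.7, 276.3] [0.52774662 0.05615346 0.018     ]
[ 0.45290917 -0.14421487  0.17556433] [ 0.36744093 -0.43613318  0.00165248] [ 0.00043889 -0.00395521  0.00019384 -0.0018293  -0.00143906 -0.0010692
 -0.00034789]
```

View pics/s5.png

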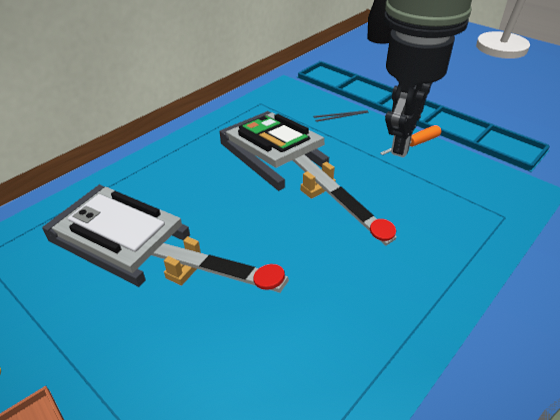

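The opened phone's holder stays up with its bar down (pad at (382,229)). The other pad hasn't moved from (269,276), and the arm is clear.

```bash
python3 -c "
from workcell import bot
print(bot.job_done())"
```

```text
the job is handed in; nothing more can be done
None
```

The opened phone's holder was levered up by its own bar alone and stays up with the bar's red end at the mat, the closed phone's holder still lies flat, and the job is handed in (no verdict was returned).

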